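Feel the gap between two casting plates with a taper gauge

ROBOT

A 6-joint arm with a two-finger parallel gripper is mounted at the origin on a cart in front of the work surface, level with it; the furniture and walls round the work are solid. World frame = base frame: x ahead of the robot, y to its left, z up, the work surface at z = 0. Lengths are in m, angles in rad, forces in N, time in s.
With the tool pointing down it reaches from about 0.3 to 0.875 m from the base axis. Payload 6.4 kg.
Tool frame: the origin (TCP) lies at the very end of the fingers, on their centre line; the grasp point (between the pads) lies r.grip_depth behind it (r.grip_depth is the distance from the TCP to the grasp point, in m); z points along the fingers, y is the direction in which the jaws open and shut (so a half turn about z gives the same grasp; the last joint's range is limited). The gripper opens to 85 mm and grips with 20 to 120 N. Pads are 22 mm wide; open, the fingers measure 114 mm over their backs; the gripper's body (76 mm by 85 mm) begins 54 mm behind the grasp point. The pads swing forward as they close: fully open they stand 13 mm farther back than shut.
Start: joints at [-1.5, 0.181, 1.607, -0, 1.354, -0.206], TCP at [0.157, -0.553, 0.231] pointing down, gripper open.
Joint ranges: [-2.99, 2.99], [-0.89, 2.07], [0.3, 2.58], [-1.14, 4.28], [0, 2.63], [-3.12, 3.12]. Speed limits (rad/s): [2.57, 2.57, 3.01, 3.14, 3.14, 3.14].

INTERFACE

Orientations are given as a unit quaternion [x, y, z, w].
In Python, from station import r, viewer gives the robot as it stands.
- The arm moves only by the tool servo_tool, never from a script. Its argument "targets" is a list of rows, each a list of 7 numbers: the gripper command: -1 is shut, 1 is fully open, values between are in proportion, then the shift along the world's x, y, z in m, then the turn, a rotation vector about the world's x, y, z in degrees. In form: [[hand, dx, dy, dz, rx, ry, rz], ...]. A call has 1 to 10 rows; each row shifts and turns the pose as measured when the row begins; what a row does not reach is not made up. A row lasts 1/12 s, in which the tool goes at most 41.7 mm and 7.16 degrees, less where a joint would pass 70% of its speed; a pose out of reach is approached as far as the arm can. A call with a gripper value outside its range is refused whole. The fingers move at their own pace and stop on an object; the grip force is fixed at half the most. Time passes only in rows, so rows that do not move let the fingers close. It gives the time, the measured TCP pose, the force and the opening at its end, in the units of the state.
- r.state(): the state, without advancing time (a new reading comes with each control period).
- viewer.capture(name): name is "side" or "top" or "wrist"; returns a dict with "color" (400x640x3 uint8, red, green, blue), "camera_matrix" (3x3 intrinsics, pixels), "cam_to_world" (4x4, takes a point from camera to world coordinates); the wrist camera has in their place "T_tool_cam" (4x4, takes a point from camera to tool coordinates, whose origin is the TCP and whose axes are the flange's). Camera axes: x right, y down, z forward; pixel columns grow to the right and rows downward; lengths in m; the calibration is good to about 2 mm. The wrist camera is an equidistant fisheye: a pixel r from the principal point sees the ray r / f radians off the axis. A picture is of the moment at which its call begins: read the wrist's pose just before it. There is no depth.
- r.hand_in(): hands the job in, once; it reports no verdict.
The state is a dict: "clock": time; "joint_pos": joint angles; "joint_velocities": joint speeds; "effort": joint torques, N m; "position": TCP position; "tool_rot": TCP orientation; "wrist_force": force on the tool from outside, world axes, zero at the start; "wrist_torque": the same for the moment, N m; "grip_width": finger opening in m.
Only numpy, scipy, OpenCV 4.12 (cv2) and the standard library are available. Lean on these libraries where they do the work, as an engineer would, in place of code of your own. Each camera call takes 0.05 s, during which the arm holds its last target.

TASK

Check the gap between the two upright white plates of the gel-casting stand: lift the taper gauge out of its holder by the handle, then slide its blade, point down, in between the plates until both plates grip it snugly and it drags, without forcing the sprung plates wide apart or letting the flange come down on them. Finish while still holding the gauge, upright and still at that depth; do not let go of it, and leave the other things on the worktop alone.

Things in the scene. Friction and masses are not known exactly. Their poses are not given: they have to be found in the camera images.
- gauge_grip (a point): Centre of the handle of the loose taper gauge (about 120 g). z runs up the gauge, y across its thickness, x across its width. Handle: white ribbed block 30 (x) x 16 (y) x 50 (z) mm; grip across y from above. Below it a steel stop flange 36 x 26 x 6 mm, its top 25 mm below this point. At the start the gauge stands point down in its holder, flange on the holder's top.
- gauge_tip (a point): Centre of the lower end of the gauge's steel blade, 106 mm below gauge_grip along the gauge's z. The blade hangs below the flange: 75 mm long, 20 mm wide (x), 16 mm thick (y) at the flange, tapering evenly on both sides to 4 mm at the tip.
- gauge_stand: Grey plastic holder, fixed: block 64 x 64 mm, 90 mm high, with an 80 x 80 mm foot and an upright slot 24 (x) x 18 (y) mm for the blade. Origin at the centre of its underside on the worktop; z up. The gauge's axes are parallel to the holder's at the start.
- fixture: Aluminium base of the casting stand, fixed, 110 (x) x 130 (y) x 12 mm; origin at the centre of its underside on the worktop, z up. Over it two upright white plates, 100 (x) x 6 (y) x 90 (z) mm, stand parallel to its x axis, 8 to 10.5 mm apart across y (varies), tops 106 mm above the worktop. A lower dark steel bracket (92 mm) with springs is behind each.
- rim_a (a point): Middle of the top edge of the inner face of the plate on the fixture's +y side, 106 mm above the worktop. The middle of the gap is half-way between rim_a and rim_b; their distance is the gap.
- rim_b (a point): Middle of the top edge of the inner face of the plate on the fixture's -y side, 106 mm above the worktop.
- plate_a (a joint): How far the +y plate is pushed outward (along fixture +y), m: 0 at rest on its stop, at most 0.008. Its spring presses it inward with 3 N at rest and 4 N more per mm. The blade is snug when both plates have yielded about 0.5 to 2 mm; pushing the gauge farther down then takes about 4 to 11 N (friction varies).
- plate_b (a joint): The same for the -y plate, outward along fixture -y.
- pen: Blue-capped marker pen lying on the worktop, 131 mm long, 13 mm thick: leave alone.
- dish: Round petri dish, 93 mm across, 15 mm high: leave alone.
- tinbox: Round tin, 113 mm across, 44 mm high: leave alone.
- bottle: White reagent bottle with a ribbed cap, 47 mm across, 100 mm high: leave alone.
- refill: Green tray of pipette tips, 60 x 115 x 30 mm: leave alone.
- washer: White wash bottle with a bent spout, 85 x 58 mm, 151 mm high: leave alone.
Things that resemble listed ones, but are neither listed nor needed, are in the scene too. What is shaped like the part that bears gauge_grip but black, brown or green is not meant.

How it is judged:
By the outcome, as a careful person would: the job done as asked, in the order asked, and still so for the second after the job is handed in, while the arm keeps its last pose, push and grip.
It also fails if it takes over 43 s, if anything falls off the work surface, if the arm or the gripper's body presses on something with over 40 N, if the wrist force passes 120 N, or if a joint passes its speed limit or range.

## Working session

There is one attempt and no reset: what is moved stays moved. The work goes in short steps, Python scripts to look and compute and a tool call to move; the robot and the scene stay as the last step left them, time stands still between calls to the robot, and variables do not carry over. Pictures are saved under pics/ and viewed, and the job is handed in when it is done.

Besides the shell and the picture viewer there is one more tool, called after "Emit:" by a JSON object that holds its "name" and its "arguments". servo_tool: Moves the arm, as the interface text tells. Its arguments: {"type":"object","properties":{"targets":{"type":"array","items":{"type":"array","items":{"type":"number"}}}},"required":["targets"]}

```bash
ls; mkdir -p pics; python3 - <<'E'
from station import r, viewer
import cv2,numpy as np,pickle
s=r.state();print(s, r.grip_depth)
for n in ["side","top","wrist"]:
    c=viewer.capture(n); cv2.imwrite(f"pics/{n}0.png",c["color"][:,:,::-1]); pickle.dump(c,open(f"{n}0.pkl","wb"))
    print(n,c["camera_matrix"].tolist(),{k:v.tolist() for k,v in c.items() if k not in("color","camera_matrix")})
E
```

```text
pics
{'clock': 0.0, 'joint_pos': array([-1.50028975e+00,  1.81536801e-01,  1.60804199e+00, -1.76979920e-05,
        1.35377997e+00, -2.06286244e-01]), 'joint_velocities': array([-0.00142292,  0.0003146 ,  0.00133368, -0.0009088 , -0.00092336,
        0.0002894 ]), 'effort': array([-7.12943674e-04, -4.44878340e+01, -3.51333904e+01, -4.47496168e-04,
        9.03449720e-03,  3.05172293e-06]), 'position': array([ 0.1571098 , -0.55253324,  0.23037011]), 'tool_rot': array([ 9.90437843e-01,  1.37956878e-01,  5.12843882e-05, -8.81604242e-04]), 'wrist_force': array([-0.02265576, -0.60175727,  1.25214986]), 'wrist_torque': array([ 0.01413391,  0.0055151 , -0.04243664]), 'grip_width': 0.08502466417466598} 0.0187
side [[392.6555117030959, 0.0, 322.5583260935302], [0.0, 392.6555117030959, 197.87863428507038], [0.0, 0.0, 1.0]] {'cam_to_world': [[-0.8918478831531348, -0.29530699318211695, 0.3426384874660315, 0.18493222285523112], [-0.4522763404928571, 0.5699216572836104, -0.686028728545308, 0.8557518364986985], [0.007311986437475421, -0.7668005505585138, -0.6418437898098712, 0.8267899314388109], [0
[... 167 characters left out ...]
79040757, -0.9966879083479474, 0.07623572618053616, 0.47795210667509014], [-0.9995990233108614, 0.02827731184598013, -0.001478590794298026, 0.08467859502655334], [-0.0006820478369403378, -0.07624701297597687, -0.9970887261537906, 1.319645135326612], [0.0, 0.0, 0.0, 1.0]]}
wrist [[309.70691628693146, 0.0, 322.3408033807922], [0.0, 309.70691628693146, 201.86919572780667], [0.0, 0.0, 1.0]] {'T_tool_cam': [[4.96913548916578e-05, -0.9570166497324917, -0.29003298030666297, 0.07282694707439752], [0.9999994566942249, 0.00034954397744625323, -0.0009820541030698398, -0.00019152625811635904], [0.0010412214091029904, -0.29003277393047106, 0.9570161471491339, -0.14219438686525832], [0.0, 0.0, 0.0, 1.0]]}
```

View pics/side0.png

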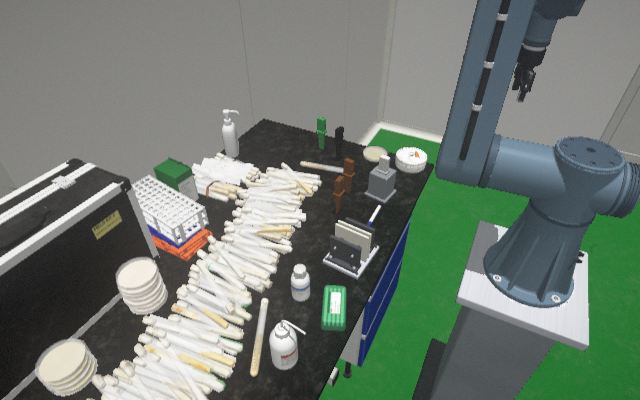

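View pics/top0.png

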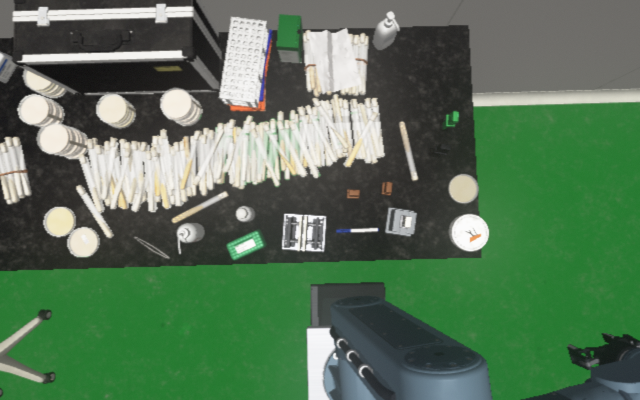

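View pics/wrist0.png

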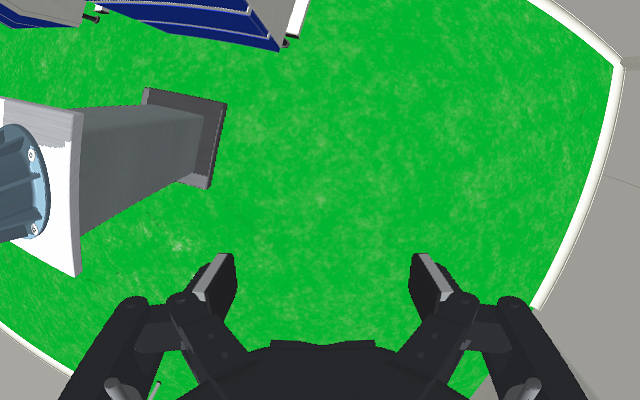

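```bash
cat > h.py <<'E'
import numpy as np,cv2,pickle
def ray(c,u,v,T=None):
    K=c["camera_matrix"];T=c["cam_to_world"] if T is None else T
    d=T[:3,:3]@np.array([(u-K[0,2])/K[0,0],(v-K[1,2])/K[1,1],1]);return T[:3,3],d
def onz(c,u,v,z):
    o,d=ray(c,u,v);return o+d*(z-o[2])/d[2]
def tri(*rs):
    A=0;b=0
    for o,d in rs:
        d=d/np.linalg.norm(d);P=np.eye(3)-np.outer(d,d);A=A+P;b=b+P@o
    p=np.linalg.solve(A,b);return p,[np.linalg.norm((np.eye(3)-np.outer(d,d)/(d@d))@(p-o)) for o,d in rs]
def crop(img,x,y,w,h,s,name):
    cv2.imwrite(name,cv2.resize(img[y:y+h,x:x+w,::-1],None,fx=s,fy=s,interpolation=cv2.INTER_NEAREST))
E
python3 - <<'E'
from h import *
t=pickle.load(open("top0.pkl","rb"));s=pickle.load(open("side0.pkl","rb"))
crop(t["color"],270,195,160,70,5,"pics/tc0.png")
crop(s["color"],310,140,120,140,4,"pics/sc0.png")
E
```

```text
(no output)
```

View pics/tc0.png

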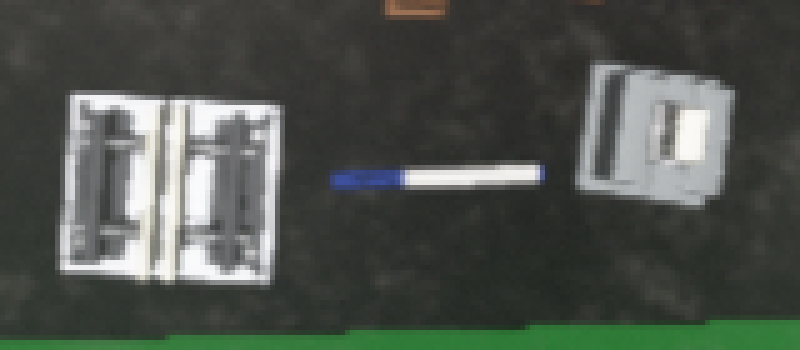

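View pics/sc0.png

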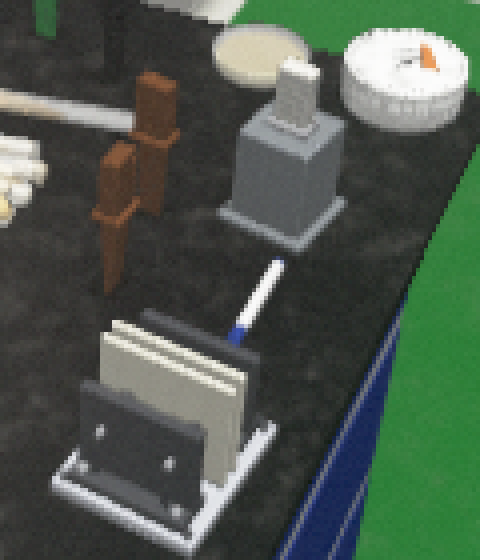

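```bash
python3 - <<'E'
from h import *
t=pickle.load(open("top0.pkl","rb"))
p=lambda x,y:(270+(x-2)/5,195+(y-2)/5)
for n,q in dict(hTL=(676,107),hTR=(711,110),hBR=(707,162),hBL=(672,160)).items(): print(n,onz(t,*p(*q),.146).round(4))
for n,q in dict(sTL=(622,65),sTR=(735,88),sBR=(722,200)).items(): print(n,onz(t,*p(*q),.09).round(4))
for n,q in dict(pLT=(160,100),pLB=(147,280),pRT=(173,100),pRB=(163,280)).items(): print(n,onz(t,*p(*q),.106).round(4))
for n,q in dict(bTL=(70,92),bTR=(283,105),bBR=(270,285),bBL=(60,273)).items(): print(n,onz(t,*p(*q),.012).round(4))
E
```

```text
hTL [ 0.4822 -0.1315  0.146 ]
hTR [ 0.4799 -0.1509  0.146 ]
hBR [ 0.4512 -0.1474  0.146 ]
hBL [ 0.4528 -0.128   0.146 ]
sTL [ 0.5077 -0.1113  0.09  ]
sTR [ 0.4924 -0.1767  0.09  ]
sBR [ 0.4276 -0.1663  0.09  ]
pLT [0.4947 0.1584 0.106 ]
pLB [0.3921 0.1683 0.106 ]
pRT [0.4945 0.1509 0.106 ]
pRB [0.3918 0.1591 0.106 ]
bTL [0.5026 0.2199 0.012 ]
bTR [0.4908 0.0878 0.012 ]
bBR [0.3802 0.0989 0.012 ]
bBL [0.3912 0.2284 0.012 ]
```

Emit:
{"name": "servo_tool", "arguments": {"targets": [[1, 0.022, 0.03, 0.002, 0, 0, -2], [1, 0.022, 0.03, 0.002, 0, 0, -2], [1, 0.022, 0.03, 0.002, 0, 0, -2], [1, 0.022, 0.03, 0.002, 0, 0, -2], [1, 0.022, 0.03, 0.002, 0, 0, -2], [1, 0.022, 0.03, 0.002, 0, 0, -2], [1, 0.022, 0.03, 0.002, 0, 0, -2], [1, 0.022, 0.03, 0.002, 0, 0, -2], [1, 0.022, 0.03, 0.002, 0, 0, -2], [1, 0.022, 0.03, 0.002, 0, 0, -2]]}}

```text
clock: 0.98
position: [0.3775, -0.2424, 0.2472]
tool_rot: [0.999, -0.051, -0.001, -0.003]
wrist_force: [0.9, -0.3, -0.5]
grip_width: 0.0857
```

Emit:
{"name": "servo_tool", "arguments": {"targets": [[1, 0.022, 0.026, 0.003, 0, 0, -1], [1, 0.022, 0.026, 0.003, 0, 0, -1], [1, 0.022, 0.026, 0.003, 0, 0, -1], [1, 0.02, 0.022, 0, 0, 0, 0], [1, 0, 0, 0, 0, 0, 0], [1, 0, 0, 0, 0, 0, 0]]}}

```text
clock: 1.48
position: [0.4692, -0.129, 0.2567]
tool_rot: [0.997, -0.075, 0.0, -0.004]
wrist_force: [-0.3, -0.5, -0.7]
grip_width: 0.0854
```

```bash
cat > snap.py <<'E'
import sys
from station import r, viewer
import cv2,pickle
k=sys.argv[1]
for n in sys.argv[2:]:
    s=r.state();c=viewer.capture(n);c["state"]=s
    cv2.imwrite(f"pics/{n}{k}.png",c["color"][:,:,::-1]); pickle.dump(c,open(f"{n}{k}.pkl","wb"))
print(s["clock"],s["position"],s["tool_rot"],s["wrist_force"],s["grip_width"])
E
python3 snap.py 1 wrist
```

```text
1.4833 [ 0.46915205 -0.12901938  0.25671103] [ 9.97165999e-01 -7.51478209e-02  2.44323337e-04 -3.56595295e-03] [-0.30004069 -0.45105408 -0.66494409] 0.08541630745325407
```

View pics/wrist1.png

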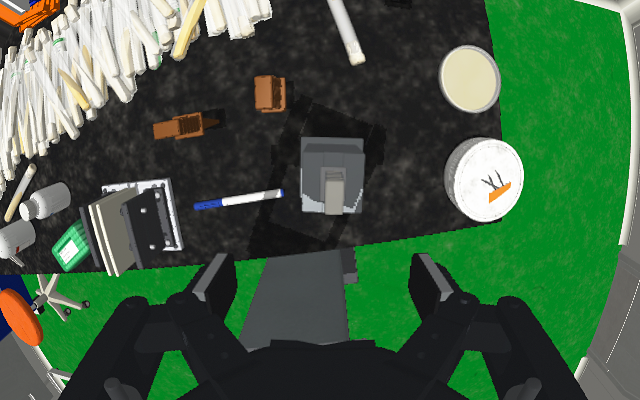

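```bash
python3 - <<'E'
from h import *
t=pickle.load(open("wrist1.pkl","rb"))
crop(t["color"],290,125,90,100,6,"pics/wc1.png")
E
```

```text
(no output)
```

View pics/wc1.png

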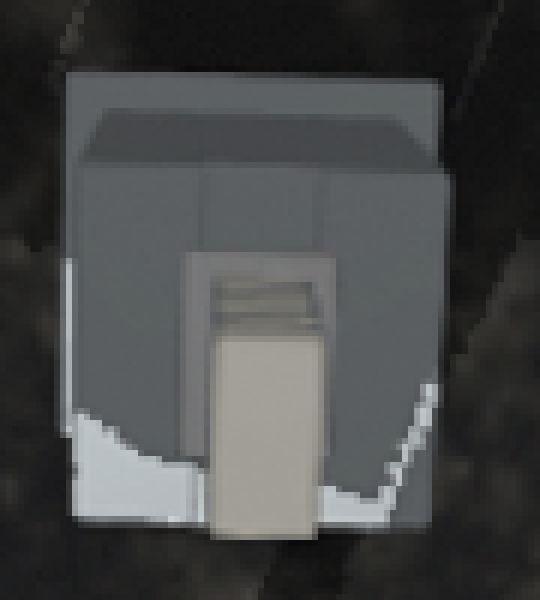

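```bash
cat >> h.py <<'E'
from scipy.spatial.transform import Rotation as Ro
def wray(c,u,v):
    K=c["camera_matrix"];x=u-K[0,2];y=v-K[1,2];rr=np.hypot(x,y);th=rr/K[0,0]
    d=np.array([np.sin(th)*x/rr,np.sin(th)*y/rr,np.cos(th)])
    s=c["state"];T=np.eye(4);T[:3,:3]=Ro.from_quat(s["tool_rot"]).as_matrix();T[:3,3]=s["position"]
    M=T@c["T_tool_cam"];return M[:3,3],M[:3,:3]@d
def wonz(c,u,v,z):
    o,d=wray(c,u,v);return o+d*(z-o[2])/d[2]
def rep(c,pts,z,off,s):
    P=np.array([wonz(c,off[0]+(x-s/2)/s,off[1]+(y-s/2)/s,z) for x,y in pts]) # TL TR BR BL
    n=len(P);e=[P[(i+1)%n]-P[i] for i in range(n)]
    print(P[:,:2].round(4).tolist(),"mean",P.mean(0).round(4),"edges",[(round(np.hypot(*q[:2])*1e3,1),round(np.degrees(np.arctan2(q[1],q[0])),1)) for q in e])
    return P
E
python3 - <<'E'
from h import *
t=pickle.load(open("wrist1.pkl","rb"))
rep(t,[(212,335),(322,335),(317,538),(210,538)],.146,(290,125),6)
rep(t,[(78,160),(450,173),(430,527),(75,522)],.09,(290,125),6)
rep(t,[(183,252),(336,258)],.096,(290,125),6)
E
```

```text
[[0.4837, -0.1326], [0.4815, -0.1478], [0.4518, -0.1431], [0.4541, -0.1279]] mean [ 0.4678 -0.1378  0.146 ] edges [(np.float64(15.4), np.float64(-98.4)), (np.float64(30.0), np.float64(171.1)), (np.float64(15.4), np.float64(81.5)), (np.float64(29.9), np.float64(-9.0))]
[[0.5041, -0.113], [0.4929, -0.1744], [0.4311, -0.1636], [0.4413, -0.1019]] mean [ 0.4674 -0.1382  0.09  ] edges [(np.float64(62.4), np.float64(-100.4)), (np.float64(62.7), np.float64(170.1)), (np.float64(62.5), np.float64(80.7)), (np.float64(63.8), np.float64(-10.0))]
[[0.487, -0.1282], [0.4823, -0.1531]] mean [ 0.4847 -0.1407  0.096 ] edges [(np.float64(25.4), np.float64(-100.7)), (np.float64(25.4), np.float64(79.3))]
```

Emit:
{"name": "servo_tool", "arguments": {"targets": [[1, -0.001, -0.005, -0.02, -0.4, 0, -1], [1, 0, -0.004, -0.03, 0, 0, 0], [1, 0, 0, -0.03, 0, 0, 0], [1, 0, 0, -0.025, 0, 0, 0], [1, 0, 0, -0.01, 0, 0, 0], [1, 0, 0, 0, 0, 0, 0]]}}

```text
clock: 2.03
position: [0.4653, -0.144, 0.1395]
tool_rot: [0.996, -0.088, 0.002, 0.002]
wrist_force: [-0.4, 0.6, -0.1]
grip_width: 0.0853
```

```bash
python3 snap.py 2 wrist; python3 - <<'E'
from h import *
t=pickle.load(open("wrist2.pkl","rb"))
print(Ro.from_quat(t["state"]["tool_rot"]).as_matrix().round(4))
crop(t["color"],230,130,190,140,4,"pics/wc2.png")
E
```

```text
2.0333 [ 0.46532181 -0.14398691  0.1394569 ] [ 0.99613263 -0.08781149  0.00248789  0.00165489] [-0.383953    0.55980753 -0.13375021] 0.085337840630771
[[ 0.9846 -0.175   0.0047]
 [-0.1749 -0.9846 -0.0037]
 [ 0.0052  0.0029 -1.    ]]
```

View pics/wc2.png

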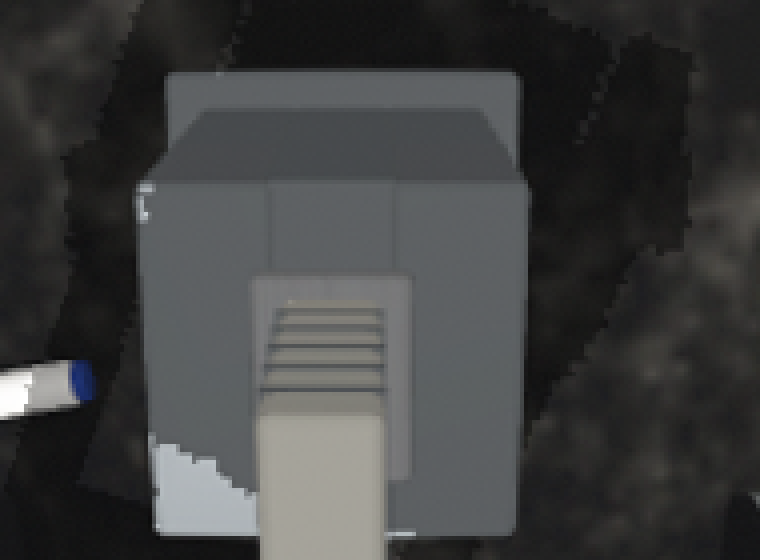

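```bash
python3 - <<'E'
from h import *
t=pickle.load(open("wrist2.pkl","rb"))
rep(t,[(258,412),(384,412)],.146,(230,130),4)
rep(t,[(253,274),(412,274),(411,478)],.096,(230,130),4)
rep(t,[(137,182),(529,182),(516,534),(155,532)],.09,(230,130),4)
E
```

```text
[[0.4838, -0.1338], [0.4812, -0.1485]] mean [ 0.4825 -0.1411  0.146 ] edges [(np.float64(15.0), np.float64(-100.0)), (np.float64(15.0), np.float64(80.0))]
[[0.4875, -0.1294], [0.4831, -0.1539], [0.4485, -0.1479]] mean [ 0.473  -0.1437  0.096 ] edges [(np.float64(24.9), np.float64(-100.1)), (np.float64(35.1), np.float64(170.3)), (np.float64(43.2), np.float64(25.5))]
[[0.5042, -0.1131], [0.4931, -0.1746], [0.4315, -0.164], [0.4428, -0.1016]] mean [ 0.4679 -0.1383  0.09  ] edges [(np.float64(62.5), np.float64(-100.2)), (np.float64(62.5), np.float64(170.2)), (np.float64(63.4), np.float64(79.8)), (np.float64(62.5), np.float64(-10.6))]
```

Emit:
{"name": "servo_tool", "arguments": {"targets": [[1, 0.0025, 0.005, -0.01, 0.2, 0.2, 0], [1, 0, 0, -0.012, 0, 0, 0], [1, 0, 0, -0.008, 0, 0, 0], [1, 0, 0, 0, 0, 0, 0], [1, 0, 0, 0, 0, 0, 0]]}}

```text
clock: 2.5
position: [0.4721, -0.1418, 0.1143]
tool_rot: [0.996, -0.089, 0.005, 0.002]
wrist_force: [-0.2, -1.0, -0.5]
grip_width: 0.0853
```

Emit:
{"name": "servo_tool", "arguments": {"targets": [[1, -0.004, 0.003, -0.006, 0, 0, 0], [1, 0, 0, -0.003, 0, 0, 0], [1, 0, 0, 0, 0, 0, 0]]}}

```text
clock: 2.75
position: [0.4692, -0.139, 0.1066]
tool_rot: [0.996, -0.089, 0.007, 0.003]
wrist_force: [-0.1, 0.4, -0.2]
grip_width: 0.0859
```

```bash
python3 -c "
from station import r
from h import *
for i in range(2):
  s=r.state();print(s['position'],Ro.from_quat(s['tool_rot']).as_matrix().round(4)[:,2],s['joint_velocities'].round(4))"
```

```text
[ 0.46915608 -0.1390278   0.10657745] [ 0.0131 -0.0069 -0.9999] [ 0.0028 -0.0124  0.0132 -0.0009  0.0103  0.0011]
[ 0.46915608 -0.1390278   0.10657745] [ 0.0131 -0.0069 -0.9999] [ 0.0028 -0.0124  0.0132 -0.0009  0.0103  0.0011]
```

Emit:
{"name": "servo_tool", "arguments": {"targets": [[1, -0.001, 0, -0.002, 0.4, 0.8, 0], [1, 0, 0, 0, 0, 0, 0]]}}

```text
clock: 2.92
position: [0.4681, -0.1389, 0.1048]
tool_rot: [0.996, -0.089, -0.001, -0.0]
wrist_force: [0.2, -0.5, 0.3]
grip_width: 0.0853
```

```bash
cat > st.py <<'E'
from station import r
from h import *
s=r.state();R=Ro.from_quat(s['tool_rot']).as_matrix()
print(s['clock'],s['position'].round(4),"z",R[:2,2].round(4),"fix rot xy deg",np.degrees([R[1,2]*-1,R[0,2]]).round(2),"yaw",np.degrees(np.arctan2(R[1,0],R[0,0])).round(2),s['wrist_force'].round(2),s['wrist_torque'].round(2),s['grip_width'].round(4))
E
python3 st.py
```

```text
Traceback (most recent call last):
  File "st.py", line 4, in <module>
    print(s['clock'],s['position'].round(4),"z",R[:2,2].round(4),"fix rot xy deg",np.degrees([R[1,2]*-1,R[0,2]]).round(2),"yaw",np.degrees(np.arctan2(R[1,0],R[0,0])).round(2),s['wrist_force'].round(2),s['wrist_torque'].round(2),s['grip_width'].round(4))
                                                                                                                                                                                                                                    ^^^^^^^^^^^^^^^^^^^^^
AttributeError: 'float' object has no attribute 'round'
```

Well placed and level. Close.

Emit:
{"name": "servo_tool", "arguments": {"targets": [[-1, 0, 0, 0, 0, 0, 0], [-1, 0, 0, 0, 0, 0, 0], [-1, 0, 0, 0, 0, 0, 0], [-1, 0, 0, 0, 0, 0, 0], [-1, 0, 0, 0, 0, 0, 0], [-1, 0, 0, 0, 0, 0, 0], [-1, 0, 0, 0, 0, 0, 0], [-1, 0, 0, 0, 0, 0, 0]]}}

```text
clock: 3.58
position: [0.4687, -0.1393, 0.1053]
tool_rot: [0.996, -0.089, -0.0, 0.0]
wrist_force: [0.9, 0.4, -0.6]
grip_width: 0.0156
```

```bash
sed -i "s/s\['grip_width'\].round(4)/s['grip_width']/" st.py; python3 st.py; python3 snap.py 3 wrist
```

```text
3.5833 [ 0.4687 -0.1393  0.1053] z [-0.0008 -0.    ] fix rot xy deg [ 0.   -0.05] yaw -10.19 [ 0.86  0.35 -0.6 ] [ 0.03 -0.01  0.07] 0.015575233299644711
3.5833 [ 0.46867923 -0.13933258  0.10531802] [ 9.96047707e-01 -8.88188515e-02 -4.18850956e-04  4.84345507e-05] [ 0.85813642  0.35063285 -0.59938655] 0.015575233299644711
```

View pics/wrist3.png

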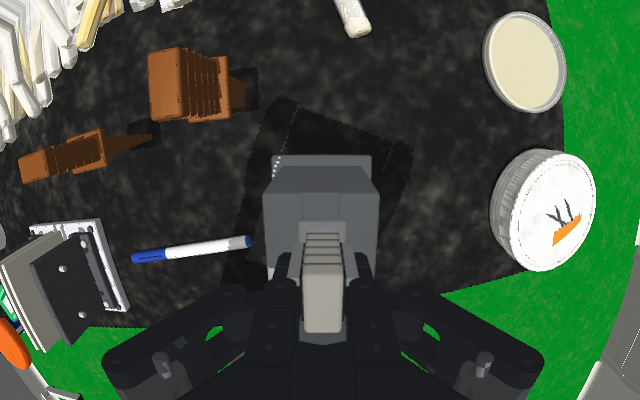

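Emit:
{"name": "servo_tool", "arguments": {"targets": [[-1, 0, 0, 0.01, 0, 0, 0], [-1, 0, 0, 0.015, 0, 0, 0], [-1, 0, 0, 0.015, 0, 0, 0], [-1, 0, 0, 0.01, 0, 0, 0]]}}

```text
clock: 3.97
position: [0.4674, -0.1382, 0.1556]
tool_rot: [0.996, -0.089, -0.002, -0.001]
wrist_force: [-0.5, 0.8, -1.8]
grip_width: 0.0151
```

```bash
python3 st.py
```

```text
3.9667 [ 0.4674 -0.1382  0.1556] z [-0.0039  0.0029] fix rot xy deg [-0.17 -0.22] yaw -10.22 [-0.46  0.8  -1.81] [-0.02  0.01  0.01] 0.01512529827704042
```

Emit:
{"name": "servo_tool", "arguments": {"targets": [[-1, 0.0005, -0.0005, 0.015, -0.2, -0.2, 0], [-1, 0, 0, 0.02, 0, 0, 0], [-1, 0, 0, 0.03, 0, 0, 0], [-1, 0, 0, 0.025, 0, 0, 0], [-1, 0, 0, 0.005, 0, 0, 0], [-1, 0, 0, 0, 0, 0, 0]]}}

```text
clock: 4.47
position: [0.4665, -0.138, 0.2589]
tool_rot: [0.996, -0.089, 0.0, 0.001]
wrist_force: [0.0, 1.0, -1.5]
grip_width: 0.0156
```

```bash
python3 st.py; python3 snap.py 4 wrist
```

```text
4.4667 [ 0.4665 -0.138   0.2589] z [ 0.0004 -0.0016] fix rot xy deg [0.09 0.03] yaw -10.2 [ 0.01  0.96 -1.54] [ 0.02 -0.03 -0.05] 0.015607300286577874
4.4667 [ 0.46654068 -0.13799761  0.2588669 ] [ 9.96036977e-01 -8.89362001e-02  2.91363519e-04  7.79041789e-04] [ 0.00581577  0.96234308 -1.54136479] 0.015607300286577874
```

View pics/wrist4.png

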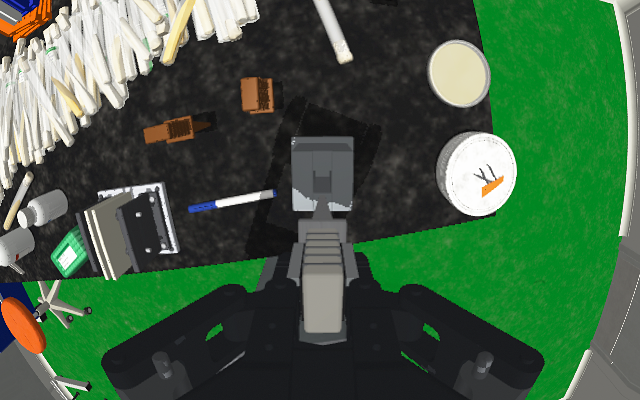

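Emit:
{"name": "servo_tool", "arguments": {"targets": [[-1, -0.002, 0.02, 0, 0, 0, 0.5], [-1, -0.003, 0.033, 0, 0, 0, 0.5], [-1, -0.003, 0.033, 0, 0, 0, 0.6], [-1, -0.003, 0.033, 0, 0, 0, 0.6], [-1, -0.003, 0.033, 0, 0, 0, 0.6], [-1, -0.003, 0.033, 0, 0, 0, 0.6], [-1, -0.003, 0.033, 0, 0, 0, 0.5], [-1, -0.003, 0.03, 0, 0, 0, 0.5], [-1, 0, 0.015, 0, 0, 0, 0.4], [-1, 0, 0, 0, 0, 0, 0]]}}

```text
clock: 5.35
position: [0.431, 0.1352, 0.2402]
tool_rot: [0.999, -0.049, -0.013, -0.0]
wrist_force: [-0.4, 0.2, -0.7]
grip_width: 0.0153
```

Emit:
{"name": "servo_tool", "arguments": {"targets": [[-1, 0, 0.006, 0, 0, 0, 0], [-1, 0, 0, 0, 0, 0, 0], [-1, 0, 0, 0, 0, 0, 0]]}}

```text
clock: 5.6
position: [0.4287, 0.1412, 0.2363]
tool_rot: [0.999, -0.048, -0.017, 0.001]
wrist_force: [-0.7, 0.5, -1.7]
grip_width: 0.0154
```

```bash
python3 st.py; python3 snap.py 5 wrist top side;python3 - <<'E'
from h import *
t=pickle.load(open("wrist5.pkl","rb"))
crop(t["color"],220,80,200,150,4,"pics/wc5.png")
E
```

```text
5.6 [0.4287 0.1412 0.2363] z [-0.033   0.0003] fix rot xy deg [-0.02 -1.89] yaw -5.5 [-0.66  0.5  -1.66] [ 0.01 -0.03 -0.02] 0.015403209019919617
5.7 [0.42900102 0.14086795 0.23659638] [ 9.98697020e-01 -4.83867043e-02 -1.62081517e-02  5.34154934e-04] [-0.49311136 -0.36917266 -0.60016013] 0.015751270395569467
```

View pics/wrist5.png

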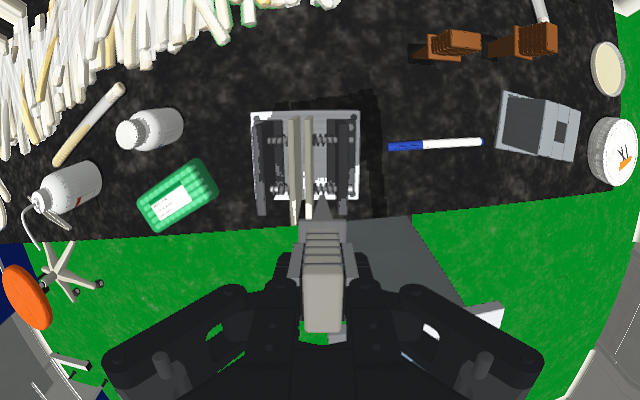

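View pics/wc5.png

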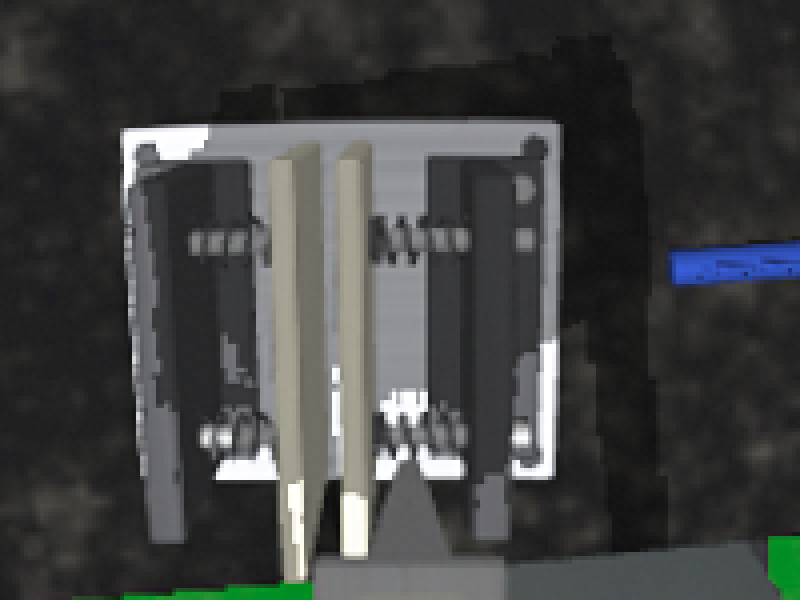

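```bash
python3 - <<'E'
from h import *
t=pickle.load(open("wrist5.pkl","rb"))
g=t["color"].sum(2)
for v in (130,145,160,175,190): print(v,[(u,int(g[v,u])) for u in range(284,316)])
E
```

```text
130 [(284, 458), (285, 449), (286, 445), (287, 420), (288, 459), (289, 472), (290, 474), (291, 470), (292, 453), (293, 410), (294, 327), (295, 323), (296, 322), (297, 325), (298, 323), (299, 324), (300, 384), (301, 439), (302, 451), (303, 440), (304, 435), (305, 466), (306, 472), (307, 475), (308, 467), (309, 432), (310, 369), (311, 319), (312, 316), (313, 399), (314, 439), (315, 451)]
145 [(284, 430), (285, 379), (286, 229), (287, 244), (288, 465), (289, 474), (290, 475), (291, 479), (292, 472), (293, 432), (294, 309), (295, 325), (296, 326), (297, 323), (298, 323), (299, 320), (300, 321), (301, 446), (302, 455), (303, 422), (304, 413), (305, 454), (306, 473), (307, 473), (308, 473), (309, 460), (310, 411), (311, 310), (312, 253), (313, 236), (314, 238), (315, 347)]
160 [(284, 437), (285, 440), (286, 436), (287, 419), (288, 410), (289, 466), (290, 472), (291, 476), (292, 468), (293, 433), (294, 373), (295, 319), (296, 323), (297, 324), (298, 322), (299, 320), (300, 333), (301, 405), (302, 434), (303, 405), (304, 414), (305, 460), (306, 476), (307, 472), (308, 478), (309, 468), (310, 410), (311, 307), (312, 317), (313, 373), (314, 421), (315, 439)]
175 [(284, 275), (285, 428), (286, 443), (287, 422), (288, 421), (289, 463), (290, 473), (291, 474), (292, 475), (293, 466), (294, 422), (295, 307), (296, 321), (297, 325), (298, 324), (299, 323), (300, 325), (301, 347), (302, 416), (303, 658), (304, 625), (305, 473), (306, 461), (307, 470), (308, 478), (309, 466), (310, 407), (311, 319), (312, 321), (313, 344), (314, 415), (315, 437)]
190 [(284, 198), (285, 349), (286, 356), (287, 326), (288, 288), (289, 320), (290, 473), (291, 472), (292, 473), (293, 468), (294, 433), (295, 361), (296, 321), (297, 322), (298, 324), (299, 322), (300, 321), (301, 324), (302, 431), (303, 428), (304, 555), (305, 588), (306, 445), (307, 469), (308, 470), (309, 466), (310, 429), (311, 366), (312, 320), (313, 178), (314, 150), (315, 191)]
```

```bash
python3 - <<'E'
from h import *
t=pickle.load(open("wrist5.pkl","rb"))
vs=[130,145,160,175,190]
L={"ao":[287.4,287.6,288.3,288.4,289.5],"ai":[293.2,293.4,293.7,294.2,294.5],"bi":[304.3,304.3,304.4,304.9,305.8],"bo":[309.7,310.1,310.1,310.1,310.5]}
yaw=np.radians(-5.4);ex=np.array([np.cos(yaw),np.sin(yaw)]);ey=np.array([-ex[1],ex[0]])
for k,u in L.items():
    P=np.array([wonz(t,a,b,.106)[:2] for a,b in zip(u,vs)])
    f=np.polyfit(P[:,0],P[:,1],1)
    print(k,np.degrees(np.arctan(f[0])).round(2),"y at x=.442",np.polyval(f,.442).round(5),(P@ey*1e3).round(2),P[[0,-1]].round(4).tolist())
# plate back corners, base corners
rep(t,[(122,130),(561,122),(553,478)],.012,(220,80),4)
rep(t,[(272,158),(371,158)],.106,(220,80),4)
E
```

```text
ao -5.09 y at x=.442 0.16992 [210.89 211.02 210.75 211.06 210.5 ] [[0.4833, 0.1662], [0.4288, 0.1709]]
ai -5.45 y at x=.442 0.16502 [205.81 205.89 205.92 205.81 205.92] [[0.4827, 0.1611], [0.4283, 0.1663]]
bi -4.89 y at x=.442 0.15509 [196.13 196.29 196.4  196.17 195.59] [[0.4817, 0.1515], [0.4273, 0.1561]]
bo -5.42 y at x=.442 0.15043 [191.43 191.2  191.34 191.5  191.31] [[0.4812, 0.1468], [0.4269, 0.1518]]
[[0.5023, 0.2193], [0.491, 0.0909], [0.3822, 0.1009]] mean [0.4585 0.137  0.012 ] edges [(np.float64(128.9), np.float64(-95.1)), (np.float64(109.2), np.float64(174.8)), (np.float64(168.7), np.float64(44.6))]
[[0.4929, 0.165], [0.4905, 0.1436]] mean [0.4917 0.1543 0.106 ] edges [(np.float64(21.5), np.float64(-96.2)), (np.float64(21.5), np.float64(83.8))]
```

```bash
python3 - <<'E'
from h import *
t=pickle.load(open("wrist5.pkl","rb"))
crop(t["color"],300,185,45,65,9,"pics/tip5.png")
s=t["state"];R=Ro.from_quat(s["tool_rot"]).as_matrix();p=s["position"]
for uv in [(322,194.5),(321,194.5),(323,194.5)]:
    o,d=wray(t,*uv);o=R.T@(o-p);d=R.T@d;print((o+d*(.0903-o[2])/d[2]).round(4))
print(s['clock'],(p+R@[-.001,0,.0903]).round(4))
E
```

```text
[ 0.0083 -0.0003  0.0903]
[ 0.0083 -0.001   0.0903]
[0.0083 0.0005 0.0903]
5.6 [0.4248 0.1413 0.146 ]
```

View pics/tip5.png

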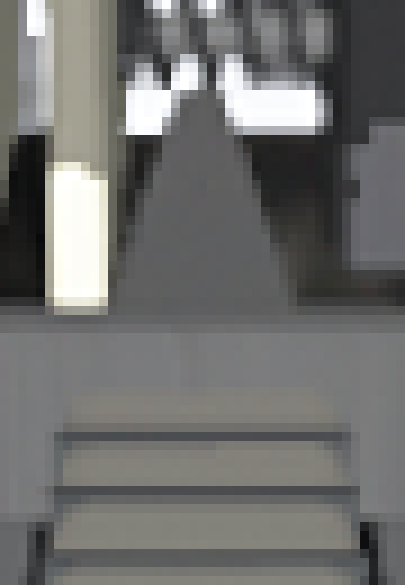

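Emit:
{"name": "servo_tool", "arguments": {"targets": [[-1, 0.007, 0.009, 0, 0, -1, 0.1], [-1, 0.006, 0.008, 0, 0, -0.8, 0], [-1, 0, 0, 0, 0, 0, 0], [-1, 0, 0, 0, 0, 0, 0]]}}

```text
clock: 6.08
position: [0.4449, 0.1577, 0.2376]
tool_rot: [0.999, -0.05, 0.002, -0.001]
wrist_force: [0.9, -0.6, -1.8]
grip_width: 0.0151
```

```bash
python3 st.py
```

```text
6.0833 [0.4449 0.1577 0.2376] z [0.005  0.0008] fix rot xy deg [-0.05  0.29] yaw -5.7 [ 0.86 -0.58 -1.82] [ 0.02 -0.04 -0.01] 0.015145917654083569
```

Emit:
{"name": "servo_tool", "arguments": {"targets": [[-1, -0.001, 0.002, -0.01, 0, 0.3, 0.3], [-1, 0, 0, -0.012, 0, 0, 0], [-1, 0, 0, -0.006, 0, 0, 0], [-1, 0, 0, 0, 0, 0, 0], [-1, 0, 0, 0, 0, 0, 0]]}}

```text
clock: 6.5
position: [0.4436, 0.1603, 0.2071]
tool_rot: [0.999, -0.046, -0.001, -0.0]
wrist_force: [0.3, -0.7, -1.2]
grip_width: 0.0152
```

```bash
python3 st.py; python3 snap.py 6 wrist;python3 - <<'E'
from h import *
t=pickle.load(open("wrist6.pkl","rb"))
crop(t["color"],270,110,100,150,4,"pics/wc6.png")
E
```

```text
6.5 [0.4436 0.1603 0.2071] z [-0.0012  0.0006] fix rot xy deg [-0.04 -0.07] yaw -5.29 [ 0.31 -0.68 -1.21] [-0.01  0.03 -0.06] 0.015222621206588943
6.5 [0.44356278 0.16029639 0.20711482] [ 9.98932639e-01 -4.61857689e-02 -6.14474605e-04 -2.82472300e-04] [ 0.31142056 -0.67505736 -1.21285576] 0.015222621206588943
```

View pics/wc6.png

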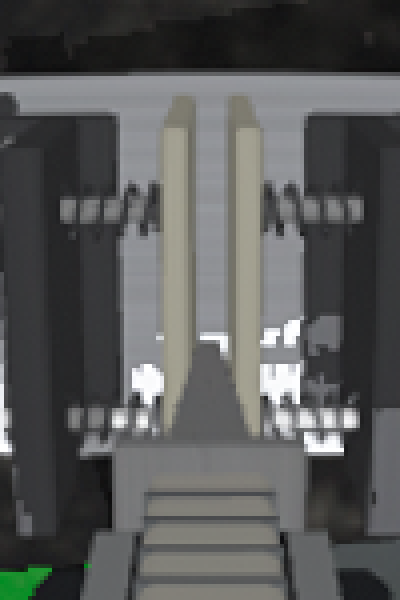

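```bash
python3 - <<'E'
from h import *
t=pickle.load(open("wrist6.pkl","rb"))
g=t["color"].sum(2)
for v in (148,160,172,184): print(v,[(u,int(g[v,u])) for u in range(308,340)])
for v in (198,200): print(v,[(u,int(g[v,u])) for u in range(313,332)])
E
```

```text
148 [(308, 436), (309, 414), (310, 408), (311, 452), (312, 467), (313, 468), (314, 471), (315, 460), (316, 414), (317, 312), (318, 340), (319, 420), (320, 438), (321, 438), (322, 437), (323, 437), (324, 437), (325, 440), (326, 395), (327, 330), (328, 336), (329, 444), (330, 468), (331, 470), (332, 467), (333, 463), (334, 444), (335, 389), (336, 428), (337, 437), (338, 437), (339, 437)]
160 [(308, 135), (309, 198), (310, 340), (311, 458), (312, 475), (313, 468), (314, 470), (315, 459), (316, 415), (317, 322), (318, 339), (319, 423), (320, 441), (321, 435), (322, 437), (323, 437), (324, 435), (325, 442), (326, 396), (327, 333), (328, 333), (329, 440), (330, 466), (331, 470), (332, 468), (333, 467), (334, 445), (335, 292), (336, 230), (337, 189), (338, 200), (339, 281)]
172 [(308, 446), (309, 397), (310, 393), (311, 446), (312, 470), (313, 469), (314, 471), (315, 460), (316, 420), (317, 351), (318, 339), (319, 427), (320, 444), (321, 440), (322, 443), (323, 442), (324, 442), (325, 446), (326, 399), (327, 336), (328, 335), (329, 439), (330, 466), (331, 468), (332, 469), (333, 466), (334,
[... 221 characters left out ...]
 434), (321, 431), (322, 433), (323, 434), (324, 434), (325, 437), (326, 396), (327, 336), (328, 335), (329, 436), (330, 466), (331, 469), (332, 466), (333, 464), (334, 441), (335, 371), (336, 411), (337, 435), (338, 433), (339, 433)]
198 [(313, 464), (314, 467), (315, 463), (316, 432), (317, 366), (318, 267), (319, 278), (320, 282), (321, 280), (322, 281), (323, 280), (324, 262), (325, 471), (326, 500), (327, 421), (328, 333), (329, 439), (330, 465), (331, 469)]
200 [(313, 465), (314, 467), (315, 462), (316, 435), (317, 366), (318, 278), (319, 281), (320, 281), (321, 283), (322, 282), (323, 281), (324, 278), (325, 276), (326, 313), (327, 345), (328, 344), (329, 440), (330, 467), (331, 469)]
```

Emit:
{"name": "servo_tool", "arguments": {"targets": [[-1, 0, -0.0003, -0.006, 0, 0, 0], [-1, 0, 0, -0.006, 0, 0, 0], [-1, 0, 0, -0.006, 0, 0, 0], [-1, 0, 0, -0.003, 0, 0, 0], [-1, 0, 0, 0, 0, 0, 0]]}}

```text
clock: 6.97
position: [0.4441, 0.1599, 0.185]
tool_rot: [0.999, -0.046, 0.0, -0.0]
wrist_force: [-0.5, 0.7, -1.1]
grip_width: 0.0151
```

```bash
python3 st.py; python3 snap.py 7 wrist;python3 - <<'E'
from h import *
t=pickle.load(open("wrist7.pkl","rb"))
crop(t["color"],270,110,100,150,4,"pics/wc7.png")
E
```

```text
6.9667 [0.4441 0.1599 0.185 ] z [0.0006 0.0008] fix rot xy deg [-0.04  0.03] yaw -5.31 [-0.45  0.71 -1.11] [ 0.04 -0.01 -0.03] 0.015095087905238976
6.9667 [0.44412511 0.15986044 0.18500893] [ 9.98927959e-01 -4.62893222e-02  2.80244483e-04 -3.89741219e-04] [-0.45132587  0.70834444 -1.11109222] 0.015095087905238976
```

View pics/wc7.png

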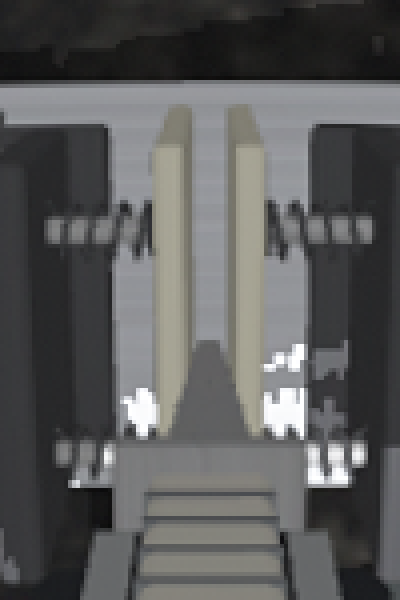

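Emit:
{"name": "servo_tool", "arguments": {"targets": [[-1, 0, 0, -0.005, 0, 0, 0], [-1, 0, 0, -0.005, 0, 0, 0], [-1, 0, 0, -0.003, 0, 0, 0], [-1, 0, 0, 0, 0, 0, 0]]}}

```text
clock: 7.35
position: [0.4445, 0.1599, 0.1714]
tool_rot: [0.999, -0.046, 0.001, -0.0]
wrist_force: [0.0, 0.1, -0.6]
grip_width: 0.0154
```

```bash
python3 st.py
```

```text
7.35 [0.4445 0.1599 0.1714] z [0.0017 0.0009] fix rot xy deg [-0.05  0.1 ] yaw -5.31 [ 0.02  0.1  -0.56] [-0.02  0.02  0.03] 0.015353469849598787
```

Emit:
{"name": "servo_tool", "arguments": {"targets": [[-1, 0, 0, -0.003, 0, 0, 0], [-1, 0, 0, -0.003, 0, 0, 0], [-1, 0, 0, 0, 0, 0, 0]]}}

```text
clock: 7.6
position: [0.445, 0.1597, 0.1652]
tool_rot: [0.999, -0.046, 0.001, -0.0]
wrist_force: [-0.8, 0.0, -1.8]
grip_width: 0.0155
```

```bash
python3 st.py
```

```text
7.6 [0.445  0.1597 0.1652] z [0.0026 0.0004] fix rot xy deg [-0.02  0.15] yaw -5.3 [-0.75  0.05 -1.82] [ 0.03 -0.06 -0.  ] 0.015471044190742791
```

Emit:
{"name": "servo_tool", "arguments": {"targets": [[-1, 0, 0, -0.003, 0, 0.1, 0], [-1, 0, 0, 0, 0, 0, 0]]}}

```text
clock: 7.77
position: [0.4455, 0.1597, 0.1625]
tool_rot: [0.999, -0.046, 0.001, -0.0]
wrist_force: [0.2, -0.3, -6.3]
grip_width: 0.0154
```

Emit:
{"name": "servo_tool", "arguments": {"targets": [[-1, 0, 0, -0.003, 0, 0, 0], [-1, 0, 0, 0, 0, 0, 0]]}}

```text
clock: 7.93
position: [0.4461, 0.1597, 0.1598]
tool_rot: [0.999, -0.046, 0.002, -0.0]
wrist_force: [0.5, -0.5, -5.5]
grip_width: 0.0155
```

Emit:
{"name": "servo_tool", "arguments": {"targets": [[-1, 0, 0, -0.003, 0, 0, 0], [-1, 0, 0, 0, 0, 0, 0]]}}

```text
clock: 8.1
position: [0.4466, 0.1597, 0.1571]
tool_rot: [0.999, -0.046, 0.002, -0.0]
wrist_force: [0.4, -0.6, -4.8]
grip_width: 0.0154
```

```bash
python3 st.py
```

```text
8.1 [0.4466 0.1597 0.1571] z [0.0044 0.0004] fix rot xy deg [-0.02  0.25] yaw -5.3 [ 0.42 -0.62 -4.83] [-0.08 -0.18 -0.05] 0.015419515694970146
```

```bash
python3 snap.py 8 wrist side;python3 st.py; python3 - <<'E'
from h import *
t=pickle.load(open("wrist8.pkl","rb"))
a=t["color"][100:280,250:390];b=pickle.load(open("side8.pkl","rb"))["color"][180:290,290:430]
f=lambda i,s:cv2.resize(i[:,:,::-1],s,interpolation=cv2.INTER_NEAREST)
cv2.imwrite("pics/wc8.png",f(a,(450,578)));cv2.imwrite("pics/sc8.png",f(b,(700,550)))
E
```

```text
8.15 [0.44653155 0.15968361 0.1570415 ] [ 9.98930623e-01 -4.61836477e-02  2.14557394e-03 -2.77666623e-04] [ 0.56092692 -0.20431636 -1.68712393] 0.015617979450516333
8.2 [0.4466 0.1597 0.1571] z [0.0044 0.0004] fix rot xy deg [-0.02  0.25] yaw -5.3 [ 0.97 -0.89 -2.75] [-0.13 -0.31  0.02] 0.015114613913690508
```

View pics/wc8.png

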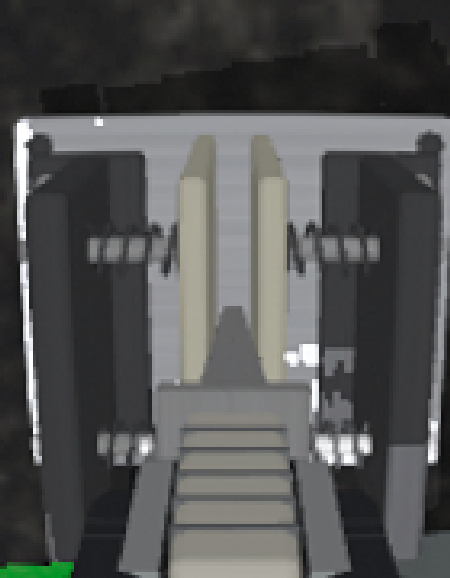

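View pics/sc8.png

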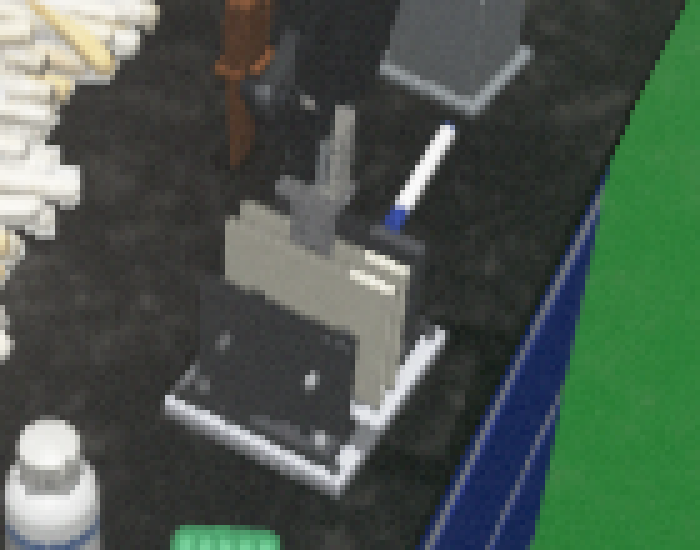

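Emit:
{"name": "servo_tool", "arguments": {"targets": [[-1, 0, 0, -0.003, 0, 0.2, 0], [-1, 0, 0, -0.002, 0, 0, 0], [-1, 0, 0, -0.001, 0, 0, 0]]}}

```text
clock: 8.45
position: [0.4478, 0.1598, 0.1533]
tool_rot: [0.999, -0.046, 0.001, -0.0]
wrist_force: [-3.9, -0.8, 8.2]
grip_width: 0.0152
```

```bash
python3 st.py; python3 snap.py 9 wrist; python3 st.py
```

```text
8.45 [0.4478 0.1598 0.1533] z [0.003  0.0004] fix rot xy deg [-0.02  0.17] yaw -5.29 [-3.91 -0.77  8.24] [-0.22  0.8  -0.  ] 0.015215618704156362
8.45 [0.44782522 0.1597628  0.15326069] [ 9.98935216e-01 -4.61105958e-02  1.47713720e-03 -2.55003003e-04] [-3.90644015 -0.77269155  8.23632893] 0.015215618704156362
8.5 [0.4478 0.1597 0.1532] z [0.0028 0.0003] fix rot xy deg [-0.02  0.16] yaw -5.29 [-2.7  -1.47  8.21] [-0.29  0.54  0.02] 0.015450716694853097
```

```bash
python3 - <<'E'
from h import *
t=pickle.load(open("wrist9.pkl","rb"))
crop(t["color"],270,110,100,150,4,"pics/wc9.png")
g=t["color"].sum(2)
for v in (165,175,185): print(v,[(u,int(g[v,u])) for u in list(range(302,320))+list(range(325,342))])
E
```

```text
165 [(302, 473), (303, 474), (304, 459), (305, 450), (306, 475), (307, 495), (308, 494), (309, 492), (310, 490), (311, 485), (312, 465), (313, 384), (314, 347), (315, 330), (316, 382), (317, 485), (318, 476), (319, 475), (325, 475), (326, 478), (327, 459), (328, 395), (329, 332), (330, 345), (331, 424), (332, 477), (333, 491), (334, 494), (335, 492), (336, 492), (337, 484), (338, 469), (339, 448), (340, 417), (341, 466)]
175 [(302, 217), (303, 136), (304, 297), (305, 424), (306, 475), (307, 493), (308, 491), (309, 493), (310, 494), (311, 490), (312, 465), (313, 415), (314, 359), (315, 329), (316, 367), (317, 445), (318, 469), (319, 467), (325, 467), (326, 470), (327, 453), (328, 392), (329, 333), (330, 351), (331, 423), (332, 476), (333, 491), (334, 494), (335, 493), (336, 495), (337, 484), (338, 470), (339, 439), (340, 163), (341, 157)]
185 [(302, 357), (303, 368), (304, 346), (305, 378), (306, 473), (307, 495), (308, 492), (309, 493), (310, 495), (311, 490), (312, 468), (313, 427), (314, 361), (315, 331), (316, 367), (317, 442), (318, 466), (319, 466), (325, 465), (326, 466), (327, 450), (328, 391), (329, 333), (330, 354), (331, 423), (332, 474), (333, 492), (334, 492), (335, 491), (336, 493), (337, 485), (338, 467), (339, 417), (340, 222), (341, 439)]
```

View pics/wc9.png

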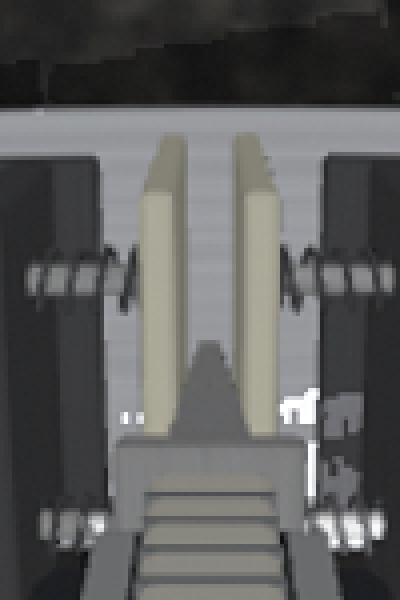

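```bash
python3 - <<'E'
from h import *
yaw=np.radians(-5.3);ey=np.array([-np.sin(yaw),np.cos(yaw)])
def m(k,v,us):
    t=pickle.load(open(f"wrist{k}.pkl","rb"));q=[wonz(t,u,v,.106)[:2]@ey*1e3 for u in us]
    p=t["state"]["position"][:2]@ey*1e3
    print(k,np.round(q,2),"inner",round(q[1]-q[2],2),"outer",round(q[0]-q[3],2),"mid-tcp",round((q[1]+q[2])/2-p,2),round((q[0]+q[3])/2-p,2))
m(6,172,[310.5,316.3,328.6,334.8]);m(6,184,[310.2,316.4,328.6,334.9])
m(9,175,[304.9,313.3,330.7,339.5]);m(9,185,[305.1,313.4,330.7,339.4])
m(5,145,[287.6,293.4,304.3,310.1])
E
```

```text
6 [210.13 205.49 195.65 190.68] inner 9.84 outer 19.45 mid-tcp -0.02 -0.18
6 [210.47 205.45 195.6  190.5 ] inner 9.85 outer 19.96 mid-tcp -0.06 -0.1
9 [211.36 206.1  195.22 189.72] inner 10.87 outer 21.64 mid-tcp 0.22 0.09
9 [211.32 206.08 195.18 189.69] inner 10.9 outer 21.62 mid-tcp 0.18 0.06
5 [210.23 205.1  195.5  190.41] inner 9.6 outer 19.82 mid-tcp 20.15 20.17
```

Emit:
{"name": "servo_tool", "arguments": {"targets": [[-1, -0.0005, 0, -0.002, 0, 0.1, 0], [-1, 0, 0, -0.002, 0, 0, 0], [-1, 0, 0, 0, 0, 0, 0]]}}

```text
clock: 8.75
position: [0.4483, 0.1597, 0.1516]
tool_rot: [0.999, -0.046, 0.001, -0.0]
wrist_force: [0.2, -0.9, -4.6]
grip_width: 0.0154
```

```bash
python3 st.py; python3 snap.py 10 wrist side; python3 st.py;python3 - <<'E'
from h import *
t=pickle.load(open("wrist10.pkl","rb"))
crop(t["color"],270,110,100,150,4,"pics/wc10.png")
g=t["color"].sum(2)
for v in (175,185): print(v,[(u,int(g[v,u])) for u in list(range(302,318))+list(range(328,342))])
E
```

```text
8.75 [0.4483 0.1597 0.1516] z [ 0.0029 -0.0001] fix rot xy deg [0.01 0.17] yaw -5.27 [ 0.23 -0.93 -4.57] [-0.16 -0.06 -0.06] 0.015440912428283687
8.8 [0.44836059 0.15964258 0.15145221] [ 9.98941934e-01 -4.59641638e-02  1.51889498e-03 -1.81453381e-05] [-0.73034137 -1.33187812  0.7870806 ] 0.015011490424116997
8.85 [0.4484 0.1597 0.1515] z [ 0.0031 -0.    ] fix rot xy deg [0.   0.18] yaw -5.27 [-1.22 -1.33  1.93] [-0.26  0.17  0.01] 0.015683356641383272
175 [(302, 243), (303, 167), (304, 358), (305, 477), (306, 483), (307, 493), (308, 495), (309, 497), (310, 494), (311, 486), (312, 464), (313, 370), (314, 342), (315, 333), (316, 381), (317, 467), (328, 395), (329, 336), (330, 327), (331, 417), (332, 474), (333, 487), (334, 497), (335, 495), (336, 492), (337, 490), (338, 483), (339, 464), (340, 207), (341, 152)]
185 [(302, 368), (303, 306), (304, 380), (305, 461), (306, 480), (307, 501), (308, 495), (309, 496), (310, 494), (311, 488), (312, 462), (313, 377), (314, 346), (315, 331), (316, 386), (317, 477), (328, 398), (329, 336), (330, 334), (331, 422), (332, 476), (333, 486), (334, 495), (335, 495), (336, 495), (337, 488), (338, 479), (339, 455), (340, 198), (341, 424)]
```

View pics/wc10.png

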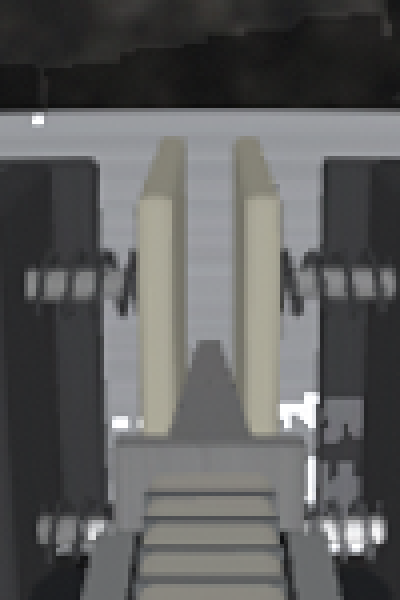

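Emit:
{"name": "servo_tool", "arguments": {"targets": [[-1, 0, 0, -0.002, 0, 0.1, 0], [-1, 0, 0, -0.001, 0, 0, 0], [-1, 0, 0, -0.001, 0, 0, 0]]}}

```text
clock: 9.1
position: [0.4492, 0.1597, 0.1498]
tool_rot: [0.999, -0.046, 0.001, 0.0]
wrist_force: [-4.5, -1.2, 9.4]
grip_width: 0.0158
```

```bash
for i in 11 12 13; do python3 snap.py $i wrist side top| tail -1; python3 st.py;done; python3 - <<'E'
from h import *
t=pickle.load(open("wrist13.pkl","rb"))
crop(t["color"],270,110,100,150,4,"pics/wc13.png")
b=pickle.load(open("side13.pkl","rb"))["color"];crop(b,290,120,150,170,3,"pics/sc13.png")
g=t["color"].sum(2)
for v in (175,185): print(v,[(u,int(g[v,u])) for u in list(range(302,318))+list(range(328,342))])
E
```

```text
9.2 [0.44919867 0.15972693 0.14978809] [ 9.98948793e-01 -4.58243385e-02  1.19893903e-03  4.44175883e-05] [-3.80899321 -1.34051582  9.18216441] 0.01548264656006914
9.25 [0.4492 0.1597 0.1498] z [ 0.0025 -0.0002] fix rot xy deg [0.01 0.14] yaw -5.25 [-3.72 -2.    9.1 ] [-0.33  0.75  0.01] 0.015144154252009805
9.35 [0.44921461 0.15971776 0.14979764] [ 9.98949088e-01 -4.58162277e-02  1.26136138e-03  3.94295512e-05] [-2.90346441 -0.35931142  8.26946721] 0.015526637077830705
9.4 [0.4492 0.1597 0.1498] z [ 0.0024 -0.0002] fix rot xy deg [0.01 0.14] yaw -5.25 [-3.42 -1.97  9.22] [-0.27  0.77  0.04] 0.015115578233866151
9.5 [0.44919092 0.1597199  0.14977921] [ 9.98948917e-01 -4.58207346e-02  1.23312607e-03  3.69117425e-05] [-4.17455999 -1.51366489  7.90746534] 0.015206129369278846
9.55 [0.4492 0.1597 0.1498] z [ 0.0025 -0.0002] fix rot xy deg [0.01 0.14] yaw -5.25 [-2.81 -1.16  9.29] [-0.31  0.79 -0.01] 0.015578564418252285
175 [(302, 234), (303, 201), (304, 371), (305, 478), (306, 484), (307, 489), (308, 488), (309, 490), (310, 485), (311, 475), (312, 460), (313, 347), (314, 332), (315, 330), (316, 373), (317, 459), (328, 419), (329, 333), (330, 320), (331, 403), (332, 456), (333, 476), (334, 494), (335, 489), (336, 489), (337, 490), (338, 483), (339, 453), (340, 332), (341, 187)]
185 [(302, 278), (303, 203), (304, 360), (305, 471), (306, 480), (307, 489), (308, 489), (309, 490), (310, 486), (311, 481), (312, 467), (313, 352), (314, 334), (315, 328), (316, 381), (317, 474), (328, 429), (329, 335), (330, 320), (331, 401), (332, 461), (333, 474), (334, 496), (335, 488), (336, 489), (337, 487), (338, 481), (339, 452), (340, 267), (341, 291)]
```

View pics/sc13.png

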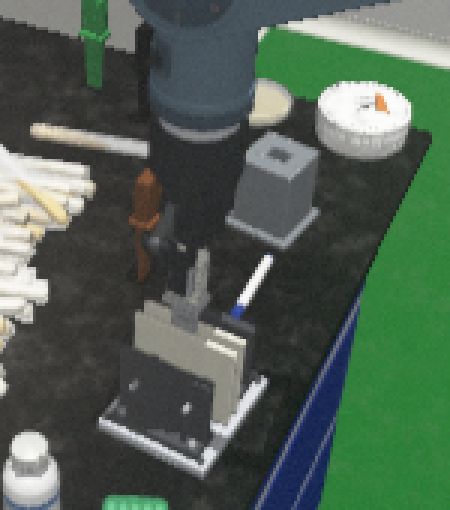

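View pics/wc13.png

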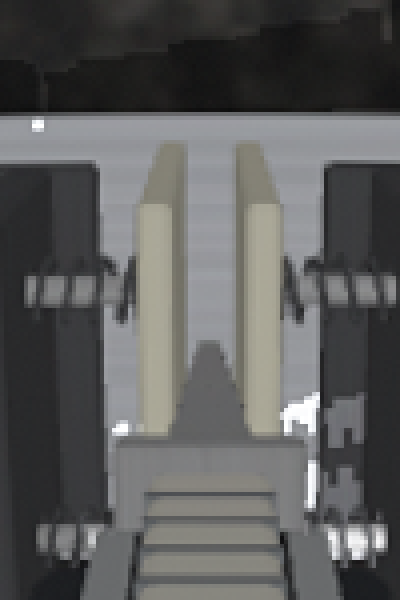

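```bash
python3 -c "
from station import r
print(r.hand_in())"; python3 st.py
```

```text
the job is handed in; nothing more can be done
None
the job is handed in; nothing more can be done
```

The taper gauge is in the gap between the two white plates, upright and held by its handle, and the job is handed in.

- **Depth:** I lifted the gauge out of the holder and slid the blade about 46.5 mm into the gap. It first gripped at about 31–34 mm, which puts the gap at about 9.0–9.4 mm. From that, each plate has yielded about 1.0–1.2 mm. The flange is still about 28 mm above the plate tops.
- **Steadiness:** In the last readings the gauge stayed still for 0.4 s. It was tilted about 0.14°, the grip width was about 15.4 mm, and the upward drag was about 9 N. The clock stood at about 9.5 s.
- **Centring:** Side force was about 1–2 N, which means it is off centre by about 0.2 mm.
- **Surroundings:** The wrist and side pictures show the gauge straight, with the pen, tin, dish and tray where they were.

**Disagreements:**
- The wrist image gave a resting gap of 9.6–9.85 mm, wider than the 9.0–9.4 mm from the drag. By that figure the plates have yielded about 0.8–0.9 mm each, still within the snug range.
- The arm drifted about 5 mm along the plates during insertion. That left a side push of about 3–4 N along the gap, and the blade is still within the plates' 100 mm width.

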